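# Unhook a settlement panel and hang it in the rinse trough

## Robot

A 6-joint arm with a two-finger parallel gripper is mounted at the origin on a cart in front of the work surface, level with it; the furniture and walls round the work are solid. World frame = base frame: x ahead of the robot, y to its left, z up, the work surface at z = 0. Lengths are in m, angles in rad, forces in N, time in s.
With the tool pointing down it reaches from about 0.25 to 0.775 m from the base axis. Payload 4 kg.
Tool frame: the origin (TCP) lies between the finger pads; the fingertips stand 25 mm ahead of it and the grasp point (between the pads) lies 6 mm ahead of it (robot.tip_reach is the distance from the TCP to the fingertips, in m); z points along the fingers, y is the line along which they close (so a half turn about z gives the same grasp; the last joint's range is limited). The gripper opens to 94 mm and grips with 3 to 60 N. Pads are 16 mm wide; open, the fingers measure 119 mm over their backs; the gripper's body (75 mm by 177 mm) begins 78 mm behind the grasp point.
Start: joints at [-1.32, 0.087, 1.371, -0, 1.684, -0.103], TCP at [0.191, -0.516, 0.231] pointing down, gripper open.
Joint ranges: [-3.1, 3.1], [-0.76, 2.03], [0.27, 2.55], [-1.08, 4.22], [0.17, 2.65], [-2.57, 2.57]. Speed limits (rad/s): [2.79, 2.79, 3.14, 3.14, 3.14, 3.14].

## Interface

Orientations are given as [roll, pitch, yaw] about the fixed x, y, z axes, in that order (R = Rz(yaw) Ry(pitch) Rx(roll)).
In Python, from bench import sensors, snapshot, camera_info, ticket, robot gives the robot as it stands.
- The arm moves only by the tool arm_command, never from a script. Its argument "plan" is a list of rows, each an object with "grip": the closure, from -1 (fully open) to 1 (shut); "slide": the shift along the tool's x, y, z normalised to -1 to 1, where 1 is 500 mm, a list of three; "spin": the turn about the tool's z normalised to -1 to 1, where 1 is 5 degrees. A call has 1 to 10 rows; each row shifts and turns the commanded pose from where the row before left it, along the tool's axes as they then stand; what a row does not reach is not made up. A row lasts 1/8 s, in which the tool goes at most 62.5 mm and 10.7 degrees, less where a joint would pass 70% of its speed; a pose out of reach is approached as far as the arm can. A call with a number of a shift or a turn outside -1 to 1 is refused whole. A call with a gripper value outside its range is refused whole. The fingers move at their own pace and stop on an object; the grip force is fixed at half the most. Time passes only in rows, so rows that do not move let the fingers close. It gives the time, the measured TCP pose, the force, the opening and the grip force at its end, in the units of the state.
- sensors.get_obs(): the state, without advancing time (a new reading comes with each control period).
- snapshot(name): name is "scene" or "top" or "wrist"; returns the picture (420x560x3 uint8, red, green, blue); there is no depth.
- camera_info(name): a dict with "fx", "fy", "cx", "cy" (pixels), "k1" (the pictures are not rectified: a ray, as slopes to the right and down, at radius r is drawn at 1 + k1 r^2 times it, then the intrinsics apply), "position" and "rotation" of the camera in the world. Camera axes: x right, y up, looking along -z (the intrinsics and any distortion apply to the point x, -y, -z); pixel columns grow to the right and rows downward; lengths in m; the calibration is good to about 2 mm. A picture is of the moment at which its call begins: read the wrist's pose just before it. camera_info takes no time and is no camera call; for the wrist camera it gives the pose at the moment of the call.
- ticket.close_job(): hands the job in; it is judged then, once.
The state is a dict: "time": time; "joint_positions": joint angles; "qvel": joint speeds; "joint_torque": joint torques, N m; "tool_pos": TCP position; "ee_rot": TCP orientation; "wrist_force": force on the tool from outside, world axes, zero at the start; "wrist_torque": the same for the moment, N m; "width": finger opening in m; "finger_force": force on a finger pad.
Only numpy, scipy, OpenCV 4.12 (cv2) and the standard library are available. Lean on these libraries where they do the work, as an engineer would, in place of code of your own. Each camera call takes 0.05 s, during which the arm holds its last target. There are 200 camera calls.

## Task

Take the settlement panel with the orange grip off the sloped rack: swing its lower end up until the panel is about level so that its head drops clear of the hood, then lift its nib off the ledge and draw it out. Lay it face up on the grey-green drain mat and let go, then take it by its head end and hang it in the white rinse trough, grip end down under the clear splash guard, nib hooked over the back rim and the plate lying on the sloped back. Set it down rather than dropping it, and leave the other panels, the beaker, the dropper bottle and the dish where they are.

Things in the scene. Friction and masses are not known exactly. Their poses are not given: they have to be found in the camera images.
- panel_center (a point): Centre of the panel to be moved: white plate 156 mm long, 56 wide, 6 thick, about 120 g, brown-green growth on its upper face, ORANGE upright grip at its lower end. Axes (same for all panel points): x along the plate to its head end, y across, z out of the upper face. It starts hung in one of the rack's three places, head end up the slope.
- panel_nib (a point): Axis of the panel's nib: a crosswise round bar, 10 mm diameter, 50 mm long, under the plate 38 mm from its centre towards the head; the axis is 7 mm below the plate's mid-plane, so the nib stands 9 mm proud of the underside. 40 mm of plate (the head) runs on past it. Laid flat, the panel rests on nib and lower end, head raised about 4 degrees.
- panel_grip (a point): Middle of the orange grip: an upright fin on the midline of the upper face, 28 mm long along x, 12 mm thick across y, 30 mm high; this point is 15 mm above the face, 60 mm from the plate's centre towards the lower end (98 mm from the nib axis along x, 25 mm above it).
- panel_head (a point): Middle of the bare head end of the plate, half-way through its thickness, 13 mm from the head edge (27 mm past the nib axis along x, 7 mm above it); here the plate can be taken by its two long edges, 56 mm apart.
- panel_b_center (a point): Centre of another panel, the same but with a blue grip; must stay on the rack.
- panel_c_center (a point): Centre of the third panel, the same but with a blue grip; must stay on the rack.
- rack_ledge (a point): Nib axis of the middle place of the fixed grey rack (216 mm wide), 120 mm above the bench. Axes: x level, from low front to high back, y along the ledge, z up. Places are 64 mm apart along y (8 mm between plates). Panels slope 35 degrees, low end in front; the nib hooks behind a 10 mm ledge bar, the plate also lies on a rest bar 70 mm down the slope, between low spacer pins.
- rack_hood (a point): Middle of the front edge of the rack's steel hood, which covers the last 16 mm of the head ends, 2 mm above them. It stops the nib (9 mm to clear) from lifting off unless the lower end is first swung up by 20 degrees or more; turned about the nib axis until level (35 degrees), the panel has some 16 mm to rise square to the slope, that is up and to the front.
- mat_top (a point): Middle of the top of the grey-green ribbed drain mat, fixed, 230 mm long (x) by 150 mm wide (y); its top is 4 mm above the bench. Axes: x, y along the mat, z up.
- trough_seat (a point): Where the middle of the nib axis lies when hung in the fixed white trough, 98 mm above the bench. Axes: x level, from low front to high back, y along the rim, z up. The back slopes 35 degrees; the nib hooks behind its 10 mm rim, the plate lies on the slope. Inside width 84 mm; the side walls end 6 mm in front of this point, 1 mm above it; all is free beside and behind the head.
- trough_guard (a point): Middle of the back edge of the trough's clear splash guard, 92 mm in front of the seat and 18 mm above it (3 mm sheet); it runs 46 mm on to the front. The grip end must go in under it, along the slope: with the panel parallel to the slope and raised 15 mm square to it, the grip passes about 10 mm below this edge.
- panel: The panel as a whole (same axes), origin on its nib axis.
- beaker: Polypropylene beaker about 92 mm wide, 114 mm high, right of the trough; origin under its middle. A bystander.
- dropper: Brown dropper bottle 34 mm wide, 112 mm high, behind the mat; origin under its middle. A bystander.
- dish: Lidded petri dish 91 mm wide, 16 mm high, left in front of the rack; origin under its middle. A bystander.

How it is judged:
By the outcome, as a careful person would: the job done as asked, in the order asked, and still so for the second after the job is handed in, with the robot touching nothing.
It also fails if it takes over 61 s, if anything falls off the work surface, if the arm or the gripper's body presses on something with over 40 N, if the wrist force passes 120 N, or if a joint passes its speed limit or range.

## Working session

There is one attempt and no reset: what is moved stays moved. The work goes in short steps, Python scripts to look and compute and a tool call to move; the robot and the scene stay as the last step left them, time stands still between calls to the robot, and variables do not carry over. Pictures are saved under pics/ and viewed, at most 10 in all, crops included, and the job is handed in when it is done.

Besides the shell and the picture viewer there is one more tool, called after "Call:" as name(argument=value, ...) on one line, values as JSON. arm_command: Moves the arm, as the interface text tells. Scaled input: -1 to 1 covers 500 mm each way for a shift and 5 degrees each way for a turn. Its arguments: {"type":"object","properties":{"plan":{"type":"array","items":{"type":"object","properties":{"grip":{"type":"number"},"slide":{"type":"array","items":{"type":"number"}},"spin":{"type":"number"}}}}},"required":["plan"]}

```bash
mkdir -p pics; ls
cat > h.py <<'E'
import numpy as np, cv2
from bench import sensors, snapshot, camera_info, ticket, robot
def save(n,f):
    im=snapshot(n); cv2.imwrite('pics/'+f,im[:,:,::-1]); return im
def ray(ci,u,v):
    x=np.array([(u-ci['cx'])/ci['fx'],(v-ci['cy'])/ci['fy']]); p=x.copy()
    for _ in range(20): p=x/(1+ci['k1']*(p@p))
    d=np.array(ci['rotation'])@np.array([p[0],-p[1],-1.]); return np.array(ci['position']),d/np.linalg.norm(d)
def onz(ci,u,v,z):
    o,d=ray(ci,u,v); return o+d*(z-o[2])/d[2]
def tri(c1,p1,c2,p2):
    o1,d1=ray(c1,*p1);o2,d2=ray(c2,*p2)
    s=np.linalg.lstsq(np.c_[d1,-d2],o2-o1,rcond=None)[0]
    a=o1+s[0]*d1;b=o2+s[1]*d2; return (a+b)/2,np.linalg.norm(a-b)
E
python3 - <<'E'
from h import *
for n in('scene','top'):
    save(n,n+'1.png'); c=camera_info(n); print(n,c)
o=sensors.get_obs();print({k:np.round(v,3) for k,v in o.items()})
E
```

```text
pics
scene {'fx': 516.0271694909881, 'fy': 516.0271694909881, 'cx': 272.47642735879344, 'cy': 208.6192153544413, 'k1': 0.057448557943783514, 'position': array([-0.34212689,  0.60061807,  1.15340472]), 'rotation': array([ 0.81299359, -0.00681194, -2.23072939])}
top {'fx': 380.82679784099093, 'fy': 380.82679784099093, 'cx': 280.8133502266732, 'cy': 209.17129929842088, 'k1': -0.104944718975032, 'position': array([ 0.34242604, -0.07020898,  1.04244271]), 'rotation': array([ 2.35959902e-01, -1.98676556e-04, -1.55746023e+00])}
{'time': np.float64(0.1), 'joint_positions': array([-1.32 ,  0.088,  1.372, -0.   ,  1.684, -0.103]), 'qvel': array([-0.   , -0.001, -0.004, -0.001,  0.001,  0.001]), 'joint_torque': array([ 2.0000e-03, -3.4125e+01, -3.0330e+01,  7.2000e-02,  3.0000e-02,
       -0.0000e+00]), 'tool_pos': array([ 0.19 , -0.516,  0.229]), 'ee_rot': array([-3.14 , -0.   ,  0.354]), 'wrist_force': array([-0.293,  0.044, -0.887]), 'wrist_torque': array([ 0.019,  0.028, -0.021]), 'finger_force': np.float64(0.0), 'width': np.float64(0.094)}
```

View pics/scene1.png

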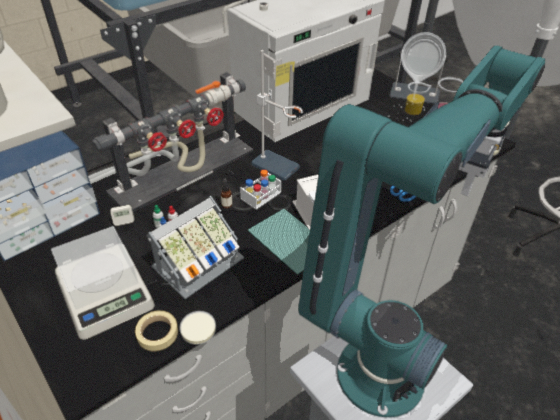

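View pics/top1.png

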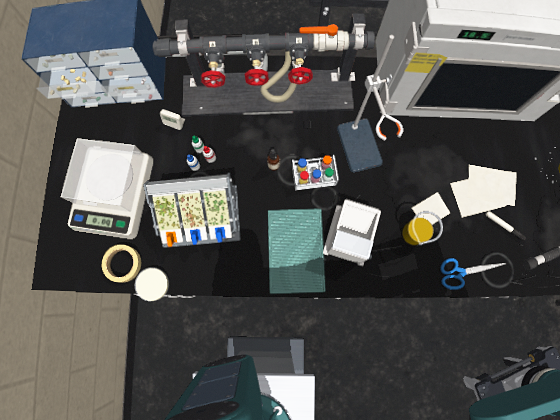

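```bash
cat >> h.py <<'E'
from scipy.spatial.transform import Rotation as R
_ci=camera_info
def camera_info(n):
    c=_ci(n); r=np.array(c['rotation'])
    if r.size==3: c['rotation']=R.from_euler('xyz',r).as_matrix()
    return c
def cents(im,lo,hi,amin=8):
    h=cv2.cvtColor(im,cv2.COLOR_RGB2HSV); m=cv2.inRange(h,np.array(lo),np.array(hi))
    n,l,s,c=cv2.connectedComponentsWithStats(m); return [(s[i].tolist(),c[i].round(1).tolist()) for i in range(1,n) if s[i,4]>=amin],m
E
python3 - <<'E'
from h import *
a=cv2.imread('pics/top1.png');b=cv2.imread('pics/scene1.png')
cv2.imwrite('pics/top1c.png',cv2.resize(a[165:300,140:390],None,fx=3.2,fy=3.2,interpolation=cv2.INTER_CUBIC))
T,S=camera_info('top'),camera_info('scene')
print(np.round(T['rotation'],2))
for n,i,c in(('t',a,T),('s',b,S)):
    for nm,lo,hi in(('or',(8,200,150),(18,255,255)),('blue',(105,150,80),(125,255,255)),('mat',(75,60,60),(92,180,200))):
        r,m=cents(i[:,:,::-1].copy(),lo,hi,12); print(n,nm,[x for x in r])
        if nm=='mat':
            cs,_=cv2.findContours(m[:320],cv2.RETR_EXTERNAL,cv2.CHAIN_APPROX_NONE); 
            for q in cs:
                if 1500<cv2.contourArea(q)<8000:
                    p=cv2.boxPoints(cv2.minAreaRect(q)); print(p.round(1).tolist(),[onz(c,*x,.004).round(3).tolist() for x in p])
E
```

```text
[[ 0.01  0.97 -0.23]
 [-1.    0.01 -0.  ]
 [ 0.    0.23  0.97]]
t or [([300, 24, 38, 12, 261], [320.2, 29.5]), ([323, 156, 9, 8, 53], [326.9, 159.5]), ([166, 232, 11, 15, 91], [170.5, 237.8])]
t blue [([187, 154, 7, 8, 35], [189.8, 157.6]), ([298, 158, 9, 9, 61], [302.0, 162.2]), ([313, 170, 8, 8, 55], [316.5, 173.4]), ([74, 215, 9, 6, 45], [78.2, 217.4]), ([215, 227, 10, 16, 114], [219.7, 233.6]), ([190, 229, 11, 16, 113], [194.9, 235.7]), ([447, 258, 9, 5, 24], [451.5, 259.5]), ([441, 260, 15, 14, 52], [446.3, 267.8]), ([452, 272, 13, 14, 42], [460.0, 277.9]), ([442, 282, 19, 8, 45], [450.5, 285.9])]
t mat [([268, 208, 57, 86, 4528], [295.6, 250.8]), ([543, 372, 9, 7, 13], [546.9, 374.8]), ([260, 393, 20, 27, 232], [267.3, 405.8]), ([473, 398, 87, 22, 656], [530.1, 411.9]), ([223, 407, 30, 13, 188], [240.0, 414.9]), ([271, 408, 19, 12, 111], [280.0, 415.8])]
[[266.79998779296875, 209.39999389648438], [321.79998779296875, 207.6999969482422], [324.5, 291.3999938964844], [269.5, 293.20001220703125]] [[0.591, -0.028, 0.004], [0.598, -0.182, 0.004], [0.367, -0.187, 0.004], [0.36, -0.04,
[... 360 characters left out ...]
1, 12, 80], [210.9, 258.2]), ([83, 313, 11, 7, 36], [87.9, 316.3])]
s mat [([287, 46, 258, 286, 17922], [400.3, 161.4]), ([269, 174, 7, 7, 29], [272.4, 176.7]), ([392, 179, 6, 5, 16], [395.2, 181.1]), ([374, 181, 7, 20, 37], [377.2, 190.3]), ([421, 194, 8, 5, 14], [424.5, 196.3]), ([368, 202, 9, 25, 49], [371.8, 212.3]), ([154, 205, 7, 8, 23], [156.5, 208.4]), ([281, 222, 7, 6, 14], [284.4, 225.4]), ([281, 229, 10, 6, 18], [284.8, 230.9]), ([251, 232, 15, 14, 33], [257.6, 237.9]), ([267, 247, 29, 17, 77], [281.7, 255.8]), ([130, 293, 10, 7, 38], [134.8, 296.2]), ([338, 295, 88, 84, 2844], [374.1, 339.6]), ([405, 334, 26, 45, 101], [416.7, 355.7]), ([338, 344, 109, 73, 2001], [379.2, 393.4])]
```

View pics/top1c.png

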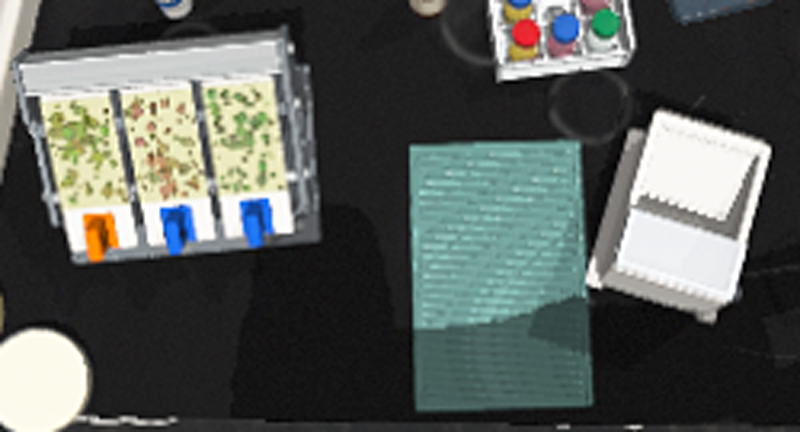

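Run:
```python
from h import *
T,S=camera_info('top'),camera_info('scene')
P=[]
for t,s in(((170.5,237.8),(191.8,270.9)),((194.9,235.7),(210.9,258.2)),((219.7,233.6),(228.8,246))):
    p,e=tri(T,t,S,s); P.append(p); print(p.round(4),round(e,4), onz(T,*t,.084).round(4), onz(S,*s,.084).round(4))
    
d=P[2]-P[0];print(np.degrees(np.arctan2(d[0],-d[1])),np.linalg.norm(d))
# trough: top-view corners from crop
f=lambda u,v:(140+u/3.2,165+v/3.2)
for z in(.1,.11):
    print([onz(T,*f(*q),z).round(3).tolist() for q in((657,110),(770,150),(730,305),(620,268))])
```

```text
[0.4947 0.2175 0.0735] 0.0011 [0.4935 0.2148 0.084 ] [0.4861 0.2209 0.084 ]
[0.5008 0.1531 0.0748] 0.002 [0.5001 0.1517 0.084 ] [0.4928 0.1564 0.084 ]
[0.5074 0.0889 0.0759] 0.0015 [0.5065 0.0881 0.084 ] [0.5003 0.0923 0.084 ]
5.6027241319657195 0.1292336355237381
[[0.597, -0.233, 0.1], [0.565, -0.323, 0.1], [0.441, -0.286, 0.1], [0.469, -0.201, 0.1]]
[[0.594, -0.231, 0.11], [0.563, -0.32, 0.11], [0.44, -0.284, 0.11], [0.468, -0.199, 0.11]]
```

Call:
arm_command(plan=[{"grip": 0.2, "slide": [0, 0, 0], "spin": 1}, {"grip": 0.2, "slide": [0, 0, 0], "spin": 1}, {"grip": 0.2, "slide": [0, 0, 0], "spin": 0.9}])

```text
time: 0.48
tool_pos: [0.1905, -0.5157, 0.2298]
ee_rot: [-3.14, 0.0, 0.098]
wrist_force: [0.2, -0.4, -0.2]
width: 0.067
finger_force: 0.0
```

```bash
cat >> h.py <<'E'
def to(x,y,z):
    "total slide (normalised) from the present TCP to world TCP target"
    o=sensors.get_obs(); M=R.from_euler('xyz',o['ee_rot']).as_matrix()
    s=M.T@(np.array([x,y,z])-o['tool_pos'])/.5
    print('t',round(float(o['time']),2),'pos',o['tool_pos'].round(4),'yaw',np.degrees(o['ee_rot']).round(2),'slide total',s.round(4),'rows>=',np.linalg.norm(s)/.125,'w',o['width'].round(4),'ff',o['finger_force'].round(1),'F',o['wrist_force'].round(1))
E
python3 -c "
from h import *
to(.45,.19,.24)"
```

```text
Traceback (most recent call last):
  File "h.py", line 28, in to
    print('t',round(float(o['time']),2),'pos',o['tool_pos'].round(4),'yaw',np.degrees(o['ee_rot']).round(2),'slide total',s.round(4),'rows>=',np.linalg.norm(s)/.125,'w',o['width'].round(4),'ff',o['finger_force'].round(1),'F',o['wrist_force'].round(1))
                                                                                                                                                                         ^^^^^^^^^^^^^^^^
AttributeError: 'float' object has no attribute 'round'
```

Call:
arm_command(plan=[{"grip": 0.2, "slide": [0.05, -0.104, 0]}, {"grip": 0.2, "slide": [0.05, -0.104, 0]}, {"grip": 0.2, "slide": [0.05, -0.104, 0]}, {"grip": 0.2, "slide": [0.05, -0.104, 0]}, {"grip": 0.2, "slide": [0.05, -0.104, 0]}, {"grip": 0.2, "slide": [0.05, -0.104, 0]}, {"grip": 0.2, "slide": [0.05, -0.104, 0]}, {"grip": 0.2, "slide": [0.05, -0.104, 0]}, {"grip": 0.2, "slide": [0.05, -0.104, 0]}, {"grip": 0.2, "slide": [0.05, -0.104, 0]}])

```text
invalid input at $.plan[0]: expected keys grip, slide, spin
```

Call:
arm_command(plan=[{"grip": 0.2, "slide": [0.05, -0.1, 0]}, {"grip": 0.2, "slide": [0.05, -0.1, 0]}, {"grip": 0.2, "slide": [0.05, -0.1, 0]}, {"grip": 0.2, "slide": [0, 0, 0]}, {"grip": 0.2, "slide": [0, 0, 0]}])

```text
invalid input at $.plan[0]: expected keys grip, slide, spin
```

```bash
sed -i "s/o\['width'\].round(4)/round(float(o['width']),4)/; s/o\['finger_force'\].round(1)/round(float(o['finger_force']),1)/" h.py
python3 - <<'E'
from h import *
to(.49,.216,.2)
W=camera_info('wrist');im=save('wrist','w1.png')
print(W['position'],W['rotation'].round(3))
for nm,lo,hi in(('or',(8,180,120),(18,255,255)),('blue',(105,150,60),(125,255,255))):
    print(nm,cents(im,lo,hi,60)[0])
E
```

```text
t 0.47 pos [ 0.1905 -0.5157  0.2298] yaw [-1.7993e+02  1.0000e-02  5.6200e+00] slide total [ 0.7395 -1.3975  0.0612] rows>= 12.658410826575556 w 0.067 ff 0.0 F [ 0.2 -0.4 -0.2]
[ 0.26660258 -0.50767304  0.38441419] [[ 0.098  0.96   0.264]
 [-0.995  0.095  0.026]
 [-0.    -0.265  0.964]]
or []
blue []
```

View pics/w1.png

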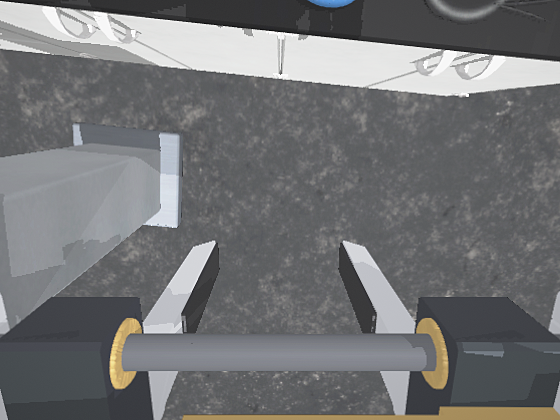

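The moves were refused because every row needs a spin; the picture only shows the fingers (tips near (215,245) and (345,245)) over the floor.

Call:
arm_command(plan=[{"grip": 0.2, "slide": [0.05, -0.104, 0], "spin": 0}, {"grip": 0.2, "slide": [0.05, -0.104, 0], "spin": 0}, {"grip": 0.2, "slide": [0.05, -0.104, 0], "spin": 0}, {"grip": 0.2, "slide": [0.05, -0.104, 0], "spin": 0}, {"grip": 0.2, "slide": [0.05, -0.104, 0], "spin": 0}, {"grip": 0.2, "slide": [0.05, -0.104, 0], "spin": 0}, {"grip": 0.2, "slide": [0.05, -0.104, 0], "spin": 0}, {"grip": 0.2, "slide": [0.05, -0.104, 0], "spin": 0}, {"grip": 0.2, "slide": [0.05, -0.104, 0], "spin": 0}, {"grip": 0.2, "slide": [0.05, -0.104, 0], "spin": 0}])

```text
time: 1.78
tool_pos: [0.3871, 0.0285, 0.2304]
ee_rot: [3.141, -0.001, 0.102]
wrist_force: [0.5, -0.2, 0.8]
width: 0.0375
finger_force: 0.0
```

Call:
arm_command(plan=[{"grip": 0.2, "slide": [0.05, -0.1, 0], "spin": 0}, {"grip": 0.2, "slide": [0.05, -0.1, 0], "spin": 0}, {"grip": 0.2, "slide": [0.05, -0.1, 0], "spin": 0}, {"grip": 0.2, "slide": [0, 0, 0], "spin": 0}, {"grip": 0.2, "slide": [0, 0, 0], "spin": 0}])

```text
time: 2.4
tool_pos: [0.4461, 0.1829, 0.2299]
ee_rot: [3.141, 0.001, 0.102]
wrist_force: [0.3, -0.8, 0.1]
width: 0.0378
finger_force: 0.0
```

Run:
```python
from h import *
to(.49,.216,.2)
W=camera_info('wrist');im=save('wrist','w2.png')
print(W['position'])
for nm,lo,hi in(('or',(8,180,120),(18,255,255)),('blue',(105,150,60),(125,255,255))):
    print(nm,cents(im,lo,hi,60)[0])
```

```text
t 2.4 pos [0.4461 0.1829 0.2299] yaw [1.7994e+02 8.0000e-02 5.8300e+00] slide total [ 0.0941 -0.0569  0.0597] rows>= 1.0009047717100277 w 0.0378 ff 0.0 F [ 0.3 -0.8  0.1]
[0.5223798  0.19156163 0.38447043]
or []
blue [([373, 123, 36, 49, 1186], [392.0, 144.2]), ([303, 124, 32, 48, 1084], [318.4, 143.6])]
```

View pics/w2.png

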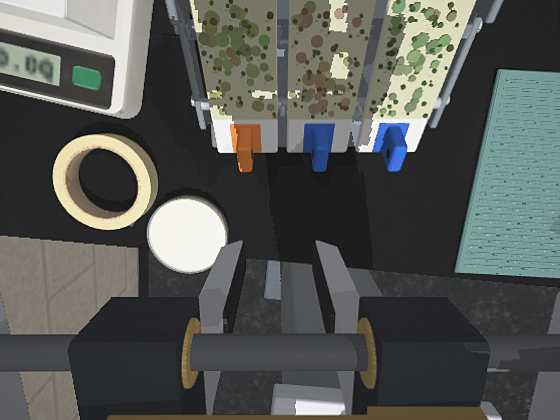

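Run:
```python
from h import *
W=camera_info('wrist');im=cv2.imread('pics/w2.png')[:,:,::-1].copy()
r,m=cents(im,(4,150,90),(18,255,255),60);print(r)
x0,y0,w,h,_=r[0][0] if len(r)==1 else max(r,key=lambda q:q[0][4])[0]
m[:110]=0;m[190:]=0;m[:,:200]=0;m[:,300:]=0
for y in range(120,175,5):
    c=np.where(m[y])[0]; 
    if len(c): print(y,c.min(),c.max())
for z in(.085,.09,.097):
    print(z,onz(W,245.5,147,z).round(4),onz(W,245.5,160,z).round(4),onz(W,245.5,171,z).round(4))
print((onz(W,392,144.2,.088)-onz(W,318.4,143.6,.088)).round(4))
```

```text
[([230, 124, 31, 48, 1092], [245.4, 143.6])]
125 230 259
130 231 259
135 231 260
140 232 260
145 233 260
150 234 260
155 237 250
160 238 252
165 238 252
170 240 251
0.085 [0.4917 0.2159 0.085 ] [0.4806 0.2151 0.085 ] [0.471  0.2143 0.085 ]
0.09 [0.4922 0.2155 0.09  ] [0.4813 0.2147 0.09  ] [0.4718 0.214  0.09  ]
0.097 [0.4929 0.2149 0.097 ] [0.4822 0.2141 0.097 ] [0.473  0.2134 0.097 ]
[ 0.0057 -0.0623  0.    ]
```

Call:
arm_command(plan=[{"grip": 0.2, "slide": [0.043, -0.0275, 0.05], "spin": 0}, {"grip": 0.2, "slide": [0.043, -0.0275, 0.05], "spin": 0}, {"grip": 0.2, "slide": [0, 0, 0.06], "spin": 0}, {"grip": 0.2, "slide": [0, 0, 0.04], "spin": 0}, {"grip": 0.2, "slide": [0, 0, 0.02], "spin": 0}, {"grip": 0.2, "slide": [0, 0, 0], "spin": 0}])

```text
time: 3.2
tool_pos: [0.4863, 0.2139, 0.1203]
ee_rot: [3.141, 0.001, 0.099]
wrist_force: [-0.4, -0.1, -0.4]
width: 0.0376
finger_force: 0.0
```

Run:
```python
from h import *
to(.4861,.2145,.0977)
im=save('wrist','w3.png')
```

```text
t 3.2 pos [0.4863 0.2139 0.1203] yaw [1.7998e+02 3.0000e-02 5.6900e+00] slide total [-0.0003 -0.0012  0.0453] rows>= 0.36230809979044026 w 0.0376 ff 0.0 F [-0.4 -0.1 -0.4]
```

View pics/w3.png

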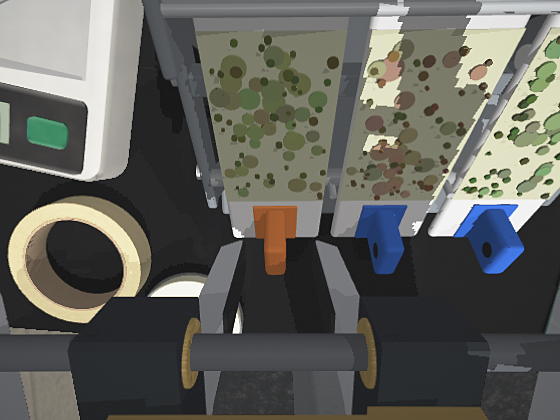

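The orange grip (centre column 275) stands between the fingertips (243 and 318), some 2 mm left of their middle; shift and go down.

Call:
arm_command(plan=[{"grip": 0.2, "slide": [0, -0.004, 0.0225], "spin": 0}, {"grip": 0.2, "slide": [0, -0.001, 0.0225], "spin": 0}, {"grip": 0.2, "slide": [0, 0, 0], "spin": 0}, {"grip": 1, "slide": [0, 0, 0], "spin": 0}, {"grip": 1, "slide": [0, 0, 0], "spin": 0}, {"grip": 1, "slide": [0, 0, 0], "spin": 0}, {"grip": 1, "slide": [0, 0, 0], "spin": 0}])

```text
time: 4.12
tool_pos: [0.4865, 0.2175, 0.0983]
ee_rot: [3.142, -0.001, 0.101]
wrist_force: [0.6, -0.5, 0.9]
width: 0.012
finger_force: 30.0
```

Call:
arm_command(plan=[{"grip": 1, "slide": [-0.003, 0, -0.0142], "spin": 0}, {"grip": 1, "slide": [-0.003, 0, -0.0142], "spin": 0}, {"grip": 1, "slide": [-0.001, 0, -0.0126], "spin": 0}, {"grip": 1, "slide": [-0.001, 0, -0.0126], "spin": 0}, {"grip": 1, "slide": [0.001, 0, -0.0145], "spin": 0}, {"grip": 1, "slide": [0.001, 0, -0.0145], "spin": 0}, {"grip": 1, "slide": [0.003, 0, -0.0142], "spin": 0}, {"grip": 1, "slide": [0.003, 0, -0.0142], "spin": 0}, {"grip": 1, "slide": [0, 0, 0], "spin": 0}])

```text
time: 5.25
tool_pos: [0.4859, 0.2175, 0.1539]
ee_rot: [3.141, 0.001, 0.101]
wrist_force: [-4.2, -0.2, -1.9]
width: 0.0112
finger_force: 30.0
```

Run:
```python
from h import *
to(.4865,.2175,.1538)
im=save('scene','s2.png');w=save('wrist','w4.png')
a=cv2.resize(im[190:310,130:260],None,fx=3.2,fy=3.5,interpolation=cv2.INTER_CUBIC)
cv2.imwrite('pics/c2.png',np.hstack([a[:420],cv2.resize(w,(384,420))])[:,:,::-1])
```

```text
t 5.25 pos [0.4859 0.2175 0.1539] yaw [1.7999e+02 6.0000e-02 5.7800e+00] slide total [0.0012 0.0001 0.0003] rows>= 0.010210724821473015 w 0.0112 ff 30.0 F [-4.2 -0.2 -1.9]
```

View pics/c2.png

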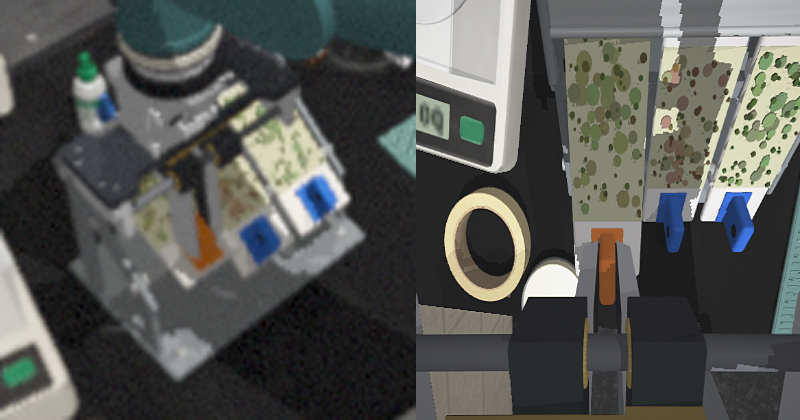

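Run:
```python
from h import *
W=camera_info('wrist');print(W['fx'],W['k1'],W['position'])
im=cv2.imread('pics/w4.png'); g=im.astype(int)
for y in (60,100,150,200,240,260,270,280):
    # print rows coarse around plate
    print(y,[ (x,g[y,x].tolist()) for x in range(206,240,3)][::1] if y in(60,260) else '')
h=cv2.cvtColor(im,cv2.COLOR_BGR2HSV)
cv2.imwrite('pics/c3.png',np.hstack([cv2.resize(im[0:300,190:380],None,fx=2,fy=2)]))
```

```text
344.33832836157757 0.00822519747772754 [0.56217471 0.22591509 0.30817951]
60 [(206, [68, 65, 63]), (209, [70, 67, 65]), (212, [71, 68, 66]), (215, [14, 13, 13]), (218, [121, 142, 142]), (221, [116, 134, 134]), (224, [115, 134, 134]), (227, [116, 135, 134]), (230, [115, 134, 134]), (233, [123, 139, 140]), (236, [69, 105, 100]), (239, [69, 104, 100])]
100 
150 
200 
240 
260 [(206, [111, 129, 133]), (209, [111, 126, 129]), (212, [83, 88, 90]), (215, [83, 79, 80]), (218, [73, 72, 71]), (221, [42, 41, 41]), (224, [23, 20, 22]), (227, [28, 25, 26]), (230, [17, 17, 15]), (233, [236, 236, 237]), (236, [112, 113, 113]), (239, [124, 125, 125])]
270 
280
```

View pics/c3.png

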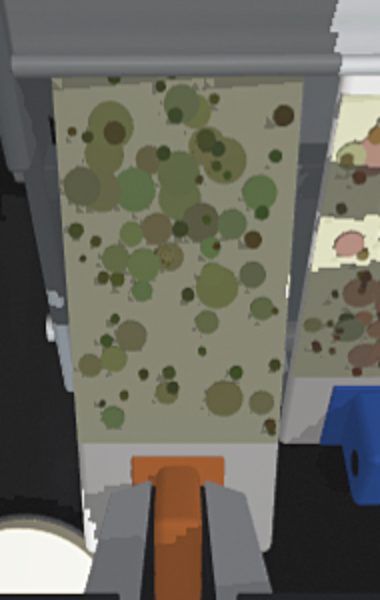

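The panel has swung to about 9 degrees and its nib is already partly raised; a little more rise lets the hood finish the swing.

Call:
arm_command(plan=[{"grip": 1, "slide": [0, 0, -0.008], "spin": 0}, {"grip": 1, "slide": [0, 0, -0.008], "spin": 0}, {"grip": 1, "slide": [0, 0, 0], "spin": 0}])

```text
time: 5.72
tool_pos: [0.4872, 0.2177, 0.1622]
ee_rot: [-3.141, -0.003, 0.101]
wrist_force: [0.2, -1.0, -2.2]
width: 0.0119
finger_force: 30.0
```

```bash
cat > edge.py <<'E'
from h import *
def pts(im,W,uc,rows):
    "plate left/right edge columns by strongest gradient near guesses, depth from 56 mm width"
    pass
E
python3 - <<'E'
from h import *
to(.4859,.2175,.1619)
W=camera_info('wrist');im=save('wrist','w5.png')
g=cv2.cvtColor(im,cv2.COLOR_RGB2GRAY).astype(float); g=cv2.GaussianBlur(g,(1,7),0)
for v in(50,70,100,140,180,215):
    d=np.abs(np.gradient(g[v])); 
    l=195+np.argmax(d[195:250]); r=315+np.argmax(d[315:360]); 
    Z=W['fx']*.056/(r-l); o,dr=ray(W,(l+r)/2,v); dr/=-(W['rotation'][:,2]@dr); p=o+dr*Z
    print(v,l,r,p.round(4))
E
```

```text
t 5.72 pos [0.4872 0.2177 0.1622] yaw [-1.7999e+02 -1.5000e-01  5.7600e+00] slide total [-0.0027  0.0001  0.0007] rows>= 0.022026575972224287 w 0.0119 ff 30.0 F [ 0.2 -1.  -2.2]
50 219 355 [0.5886 0.2249 0.1632]
70 220 352 [0.5813 0.2245 0.1608]
100 222 326 [0.5701 0.229  0.1229]
140 224 333 [0.5503 0.2246 0.1372]
180 222 331 [0.5305 0.2236 0.1426]
215 228 327 [0.5083 0.2209 0.1301]
```

Call:
arm_command(plan=[{"grip": 1, "slide": [-0.005, 0, -0.006], "spin": 0}, {"grip": 1, "slide": [-0.005, 0, -0.006], "spin": 0}, {"grip": 1, "slide": [0, 0, 0], "spin": 0}])

```text
time: 6.15
tool_pos: [0.4814, 0.217, 0.168]
ee_rot: [3.142, -0.001, 0.101]
wrist_force: [0.8, -0.9, -1.8]
width: 0.0116
finger_force: 30.0
```

Call:
arm_command(plan=[{"grip": 1, "slide": [-0.012, 0, 0], "spin": 0}, {"grip": 1, "slide": [-0.012, 0, 0], "spin": 0}, {"grip": 1, "slide": [0, 0, 0], "spin": 0}])

```text
time: 6.52
tool_pos: [0.4686, 0.2158, 0.1676]
ee_rot: [3.142, 0.001, 0.101]
wrist_force: [-1.7, -0.1, -2.2]
width: 0.0117
finger_force: 30.0
```

Call:
arm_command(plan=[{"grip": 1, "slide": [-0.02, 0, 0], "spin": 0}, {"grip": 1, "slide": [-0.02, 0, 0], "spin": 0}, {"grip": 1, "slide": [-0.02, 0, 0], "spin": 0}, {"grip": 1, "slide": [-0.02, 0, 0], "spin": 0}, {"grip": 1, "slide": [0, 0, 0], "spin": 0}])

```text
time: 7.15
tool_pos: [0.429, 0.2118, 0.1677]
ee_rot: [-3.142, -0.001, 0.101]
wrist_force: [0.7, 0.2, -1.0]
width: 0.0119
finger_force: 30.0
```

Run:
```python
from h import *
to(.419,-.092,.2)
im=save('scene','s3.png');w=save('wrist','w6.png')
a=cv2.resize(im[180:310,120:270],None,fx=2.8,fy=3.23,interpolation=cv2.INTER_CUBIC)
cv2.imwrite('pics/c4.png',np.hstack([a[:419],cv2.resize(w,(380,419))])[:,:,::-1])
```

```text
t 7.15 pos [0.429  0.2118 0.1677] yaw [-1.8e+02 -3.0e-02  5.8e+00] slide total [-0.0811  0.6024 -0.0646] rows>= 4.890424254541678 w 0.0119 ff 30.0 F [ 0.7  0.2 -1. ]
```

View pics/c4.png

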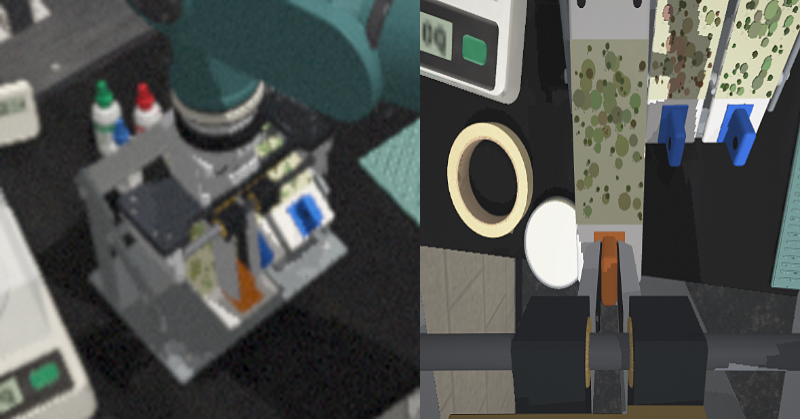

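The panel is clear of the rack: bare head visible at the top of the wrist view (x≈221–336), neighbours in place, and the force reads its weight only.

Call:
arm_command(plan=[{"grip": 1, "slide": [-0.03, 0, -0.03], "spin": 0}, {"grip": 1, "slide": [-0.03, 0, -0.04], "spin": 0}, {"grip": 1, "slide": [0, 0.03, -0.03], "spin": 0}, {"grip": 1, "slide": [0, 0.09, 0], "spin": 0}, {"grip": 1, "slide": [0, 0.09, 0], "spin": 0}, {"grip": 1, "slide": [0, 0.09, 0], "spin": 0}, {"grip": 1, "slide": [0, 0.09, 0], "spin": 0}, {"grip": 1, "slide": [-0.01, 0.09, 0], "spin": 0}, {"grip": 1, "slide": [-0.01, 0.08, 0], "spin": 0}, {"grip": 1, "slide": [0, 0.04, 0], "spin": 0.8}])

```text
time: 8.5
tool_pos: [0.4199, -0.0939, 0.2176]
ee_rot: [3.14, -0.0, 0.025]
wrist_force: [0.2, 0.4, -1.3]
width: 0.012
finger_force: 30.0
```

Call:
arm_command(plan=[{"grip": 1, "slide": [0, 0, 0.05], "spin": 0}, {"grip": 1, "slide": [0, 0, 0.05], "spin": 0}, {"grip": 1, "slide": [0, 0, 0], "spin": 0}, {"grip": 1, "slide": [0, 0, 0], "spin": 0}])

```text
time: 9.0
tool_pos: [0.4205, -0.0914, 0.1685]
ee_rot: [3.141, -0.001, 0.03]
wrist_force: [0.2, -0.6, -0.5]
width: 0.0114
finger_force: 30.0
```

Run:
```python
from h import *
to(.42,-.094,.06)
W=camera_info('wrist');im=save('wrist','w7.png')
# plate mask: not green-teal mat, not black
h=cv2.cvtColor(im,cv2.COLOR_RGB2HSV).astype(int)
mat=(h[:,:,0]>70)&(h[:,:,0]<100)&(h[:,:,1]>50)
for v in(5,20,40,70,100,140,180,210,230,250):
    r=np.where((~mat[v])&(h[v,:,2]>60))[0]; 
    # run containing col ~280
    x=np.array([c in set(r.tolist()) for c in range(560)]); x=cv2.morphologyEx(x.astype(np.uint8)[None],cv2.MORPH_CLOSE,np.ones((1,15)))[0]
    c=280; l=c
    while l>0 and x[l]: l-=1
    rr=c
    while rr<559 and x[rr]: rr+=1
    Z=W['fx']*.056/(rr-l-1); o,dr=ray(W,(l+rr)/2,v); dr/=-(W['rotation'][:,2]@dr); print(v,l,rr,(o+dr*Z).round(4), im[v,280])
```

```text
t 9.0 pos [ 0.4205 -0.0914  0.1685] yaw [ 1.7995e+02 -7.0000e-02  1.7400e+00] slide total [-0.0015  0.0049  0.2169] rows>= 1.7360552458398415 w 0.0114 ff 30.0 F [ 0.2 -0.6 -0.5]
5 213 357 [ 0.5378 -0.0899  0.1722] [163 162 161]
20 213 339 [ 0.5371 -0.0863  0.1523] [164 163 163]
40 214 351 [ 0.5261 -0.0894  0.1682] [142 142 121]
70 213 337 [ 0.516  -0.0865  0.1554] [148 147 128]
100 222 335 [ 0.5035 -0.0884  0.1429] [ 99 109  75]
140 224 333 [ 0.4838 -0.0891  0.1417] [140 140 120]
180 223 331 [ 0.4635 -0.0889  0.1455] [139 139 119]
210 225 329 [ 0.4464 -0.0894  0.1429] [127 127 107]
230 226 328 [ 0.4347 -0.0897  0.1423] [164 166 167]
250 227 327 [ 0.4226 -0.0901  0.1416] [133  77  40]
```

Call:
arm_command(plan=[{"grip": 1, "slide": [0, 0, 0.07], "spin": 0}, {"grip": 1, "slide": [0, 0, 0.07], "spin": 0}, {"grip": 1, "slide": [0, 0, 0.05], "spin": 0}, {"grip": 1, "slide": [0, 0, 0.035], "spin": 0}, {"grip": 1, "slide": [0, 0, 0.008], "spin": 0}, {"grip": 1, "slide": [0, 0, 0.004], "spin": 0}, {"grip": 1, "slide": [0, 0, 0], "spin": 0}])

```text
time: 9.93
tool_pos: [0.4208, -0.091, 0.0501]
ee_rot: [3.141, -0.002, 0.031]
wrist_force: [0.8, 0.4, 0.1]
width: 0.0118
finger_force: 30.0
```

Call:
arm_command(plan=[{"grip": 1, "slide": [0, 0, 0.005], "spin": 0}, {"grip": 1, "slide": [0, 0, 0.005], "spin": 0}, {"grip": 1, "slide": [0, 0, 0], "spin": 0}])

```text
time: 10.3
tool_pos: [0.4202, -0.0908, 0.0442]
ee_rot: [3.141, -0.001, 0.031]
wrist_force: [0.1, -0.9, -0.2]
width: 0.0115
finger_force: 30.0
```

Call:
arm_command(plan=[{"grip": 1, "slide": [0, 0, 0.004], "spin": 0}, {"grip": 1, "slide": [0, 0, 0], "spin": 0}, {"grip": 1, "slide": [0, 0, 0], "spin": 0}])

```text
time: 10.68
tool_pos: [0.4201, -0.0909, 0.0423]
ee_rot: [3.141, -0.0, 0.031]
wrist_force: [-2.1, -0.3, 2.6]
width: 0.0118
finger_force: 30.0
```

Call:
arm_command(plan=[{"grip": 1, "slide": [0, 0, 0.003], "spin": 0}, {"grip": 1, "slide": [0, 0, 0], "spin": 0}, {"grip": 1, "slide": [0, 0, 0], "spin": 0}])

```text
time: 11.05
tool_pos: [0.4202, -0.0909, 0.0414]
ee_rot: [3.141, -0.0, 0.031]
wrist_force: [-3.8, -0.5, 7.9]
width: 0.0114
finger_force: 30.0
```

Call:
arm_command(plan=[{"grip": 0.5, "slide": [0, 0, 0], "spin": 0}, {"grip": 0.2, "slide": [0, 0, 0], "spin": 0}, {"grip": 0.2, "slide": [0, 0, 0], "spin": 0}, {"grip": 0.2, "slide": [0, 0, -0.06], "spin": 0}, {"grip": -0.5, "slide": [0, 0, -0.1], "spin": 0}, {"grip": -0.5, "slide": [0, 0, -0.1], "spin": 0}, {"grip": -0.7, "slide": [0, 0, 0], "spin": 0}, {"grip": -0.7, "slide": [0, 0, 0], "spin": 0}])

```text
time: 12.05
tool_pos: [0.4196, -0.0906, 0.1697]
ee_rot: [-3.141, 0.001, 0.031]
wrist_force: [-0.0, -0.8, -0.1]
width: 0.0742
finger_force: 0.0
```

```bash
cat > plate.py <<'E'
from h import *
to(.54,-.09,.1)
W=camera_info('wrist');im=save('wrist','w8.png');top=save('top','t8.png')
h=cv2.cvtColor(im,cv2.COLOR_RGB2HSV)
r,_=cents(im,(5,150,80),(18,255,255),60);print('orange',r)
# plate = not mat hue, bright
m=cv2.inRange(h,np.array((0,0,60)),np.array((60,255,255)))
m|=cv2.inRange(h,np.array((0,0,130)),np.array((179,40,255)))
m[250:]=0; m=cv2.morphologyEx(m,cv2.MORPH_OPEN,np.ones((5,5)));m=cv2.morphologyEx(m,cv2.MORPH_CLOSE,np.ones((9,9)))
cs,_=cv2.findContours(m,cv2.RETR_EXTERNAL,cv2.CHAIN_APPROX_NONE)
for c in cs:
    if cv2.contourArea(c)>2000:
        p=cv2.boxPoints(cv2.minAreaRect(c)); print(cv2.boundingRect(c),cv2.contourArea(c),[(q.round().tolist(),onz(W,*q,.02).round(4).tolist()) for q in p])
E
python3 plate.py
```

```text
t 12.05 pos [ 0.4196 -0.0906  0.1697] yaw [-1.7998e+02  6.0000e-02  1.7700e+00] slide total [0.2409 0.0063 0.1391] rows>= 2.2257345942913007 w 0.0742 ff 0.0 F [-0.  -0.8 -0.1]
orange [([266, 185, 27, 41, 963], [279.0, 202.7])]
(245, 38, 69, 189) 11342.0 [([245.0, 38.0], [0.5535, -0.059, 0.02]), ([313.0, 38.0], [0.5553, -0.1137, 0.02]), ([313.0, 226.0], [0.3961, -0.123, 0.02]), ([245.0, 226.0], [0.3942, -0.0598, 0.02])]
(382, 0, 178, 202) 19225.5 [([382.0, 0.0], [0.5839, -0.1661, 0.02]), ([559.0, 0.0], [0.5876, -0.3039, 0.02]), ([559.0, 201.0], [0.427, -0.3444, 0.02]), ([382.0, 201.0], [0.422, -0.1844, 0.02])]
(0, 0, 114, 107) 5258.0 [([-31.0, 28.0], [0.553, 0.1597, 0.02]), ([26.0, -24.0], [0.5912, 0.1088, 0.02]), ([127.0, 86.0], [0.514, 0.0386, 0.02]), ([71.0, 138.0], [0.4695, 0.0913, 0.02])]
```

Call:
arm_command(plan=[{"grip": -0.6, "slide": [0.09, 0, 0], "spin": 0}, {"grip": -0.6, "slide": [0.09, 0, 0.02], "spin": 0}, {"grip": -0.6, "slide": [0.065, 0, 0.06], "spin": 0}, {"grip": -0.6, "slide": [0, 0, 0.09], "spin": 0}, {"grip": -0.6, "slide": [0, 0, 0.07], "spin": 0}, {"grip": -0.6, "slide": [0, 0, 0.025], "spin": 0}, {"grip": -0.6, "slide": [0, 0, 0], "spin": 0}])

```text
time: 13.02
tool_pos: [0.5414, -0.0867, 0.0366]
ee_rot: [-3.141, 0.003, 0.031]
wrist_force: [0.1, 0.2, -0.6]
width: 0.0753
finger_force: 0.0
```

```bash
python3 -c "
from h import *
to(.542,-.087,.032)"
```

```text
t 13.03 pos [ 0.5414 -0.0867  0.0366] yaw [-1.7995e+02  1.7000e-01  1.7700e+00] slide total [0.0012 0.0006 0.0092] rows>= 0.0746867677343268 w 0.0753 ff 0.0 F [ 0.1  0.2 -0.6]
```

Call:
arm_command(plan=[{"grip": -0.6, "slide": [0.001, 0, 0.009], "spin": 0}, {"grip": -0.6, "slide": [0, 0, 0], "spin": 0}, {"grip": 1, "slide": [0, 0, 0], "spin": 0}, {"grip": 1, "slide": [0, 0, 0], "spin": 0}, {"grip": 1, "slide": [0, 0, 0], "spin": 0}, {"grip": 1, "slide": [0, 0, 0], "spin": 0}])

```text
time: 13.78
tool_pos: [0.5432, -0.087, 0.034]
ee_rot: [3.141, -0.001, 0.031]
wrist_force: [-0.0, -0.6, 2.6]
width: 0.0556
finger_force: 30.0
```

Call:
arm_command(plan=[{"grip": 1, "slide": [-0.003, 0, -0.0187], "spin": 0}, {"grip": 1, "slide": [-0.003, 0, -0.0187], "spin": 0}, {"grip": 1, "slide": [-0.006, 0, -0.019], "spin": 0}, {"grip": 1, "slide": [-0.006, 0, -0.019], "spin": 0}, {"grip": 1, "slide": [0, 0, 0], "spin": 0}])

```text
time: 14.4
tool_pos: [0.5345, -0.0874, 0.0725]
ee_rot: [3.141, -0.002, 0.031]
wrist_force: [0.8, -0.1, -1.6]
width: 0.0555
finger_force: 30.0
```

```bash
cat > tilt.py <<'E'
from h import *
to(.54,-.09,.1)
im=save('wrist','w9.png'); s=save('scene','s9.png'); t=save('top','t9.png')
S,T,W=camera_info('scene'),camera_info('top'),camera_info('wrist')
for n,i in(('w',im),('s',s),('t',t)):
    print(n,[q for q in cents(i,(4,150,80),(18,255,255),10)[0]])
E
python3 tilt.py
```

```text
t 14.4 pos [ 0.5345 -0.0874  0.0725] yaw [ 1.7995e+02 -1.4000e-01  1.7700e+00] slide total [ 0.0111  0.0055 -0.0549] rows>= 0.45020418821753855 w 0.0555 ff 30.0 F [ 0.8 -0.1 -1.6]
w []
s [([196, 81, 24, 12, 99], [208.6, 86.7])]
t [([299, 24, 39, 12, 307], [319.9, 29.5]), ([396, 123, 4, 12, 26], [397.7, 128.2]), ([379, 128, 7, 9, 15], [381.5, 132.1]), ([323, 155, 9, 10, 70], [326.8, 159.3])]
```

```bash
cat >> h.py <<'E'
def proj(c,p):
    q=c['rotation'].T@(np.array(p)-c['position']); x=q[0]/-q[2];y=-q[1]/-q[2]; k=1+c['k1']*(x*x+y*y); return round(c['cx']+c['fx']*x*k,1),round(c['cy']+c['fy']*y*k,1)
E
python3 - <<'E'
from h import *
for n,f in(('scene','s9'),('top','t9')):
    c=camera_info(n); im=cv2.imread(f'pics/{f}.png')[:,:,::-1]
    for nm,p in(('fin low',(.42,-.091,.03)),('fin held',(.412,-.091,.065)),('tcp',(.5345,-.087,.0725)),('head',(.545,-.087,.06))):
        u,v=proj(c,p); print(n,nm,u,v,im[int(v)-4:int(v)+5:4,int(u)-4:int(u)+5:4].reshape(-1,3).tolist())
o=sensors.get_obs();print(o['wrist_torque'],o['wrist_force'])
E
```

```text
scene fin low 296.8 246.4 [[49, 58, 63], [47, 56, 63], [52, 61, 65], [50, 59, 66], [54, 63, 68], [45, 55, 62], [57, 62, 60], [49, 58, 65], [50, 60, 66]]
scene fin held 299.0 239.8 [[53, 61, 67], [51, 58, 66], [49, 56, 60], [49, 57, 62], [50, 57, 65], [46, 52, 59], [49, 58, 64], [53, 61, 63], [48, 57, 65]]
scene tcp 272.0 215.1 [[49, 49, 49], [18, 16, 15], [15, 16, 19], [51, 50, 51], [124, 125, 121], [202, 199, 194], [154, 151, 149], [239, 235, 231], [228, 224, 219]]
scene head 269.8 216.1 [[115, 112, 115], [33, 28, 34], [26, 20, 25], [117, 117, 116], [51, 54, 54], [232, 230, 225], [117, 116, 118], [163, 158, 155], [222, 218, 213]]
top fin low 289.0 270.4 [[66, 120, 128], [115, 133, 118], [255, 255, 248], [74, 127, 130], [73, 128, 131], [48, 85, 87], [72, 127, 128], [68, 122, 125], [60, 103, 106]]
top fin held 289.3 272.5 [[73, 126, 128], [71, 128, 131], [191, 212, 209], [72, 127, 130], [71, 126, 127], [47, 81, 82], [68, 124, 126], [68, 118, 121], [73, 125, 130]]
top tcp 288.2 224.7 [[42, 74, 76], [43, 75, 75], [27, 48, 48], [99, 96, 90], [96, 94, 89], [94, 96, 91], [49, 51, 53], [46, 47, 50], [74, 75, 79]]
top head 288.1 221.7 [[42, 72, 74], [46, 78, 78], [44, 77, 77], [42, 83, 87], [48, 83, 85], [30, 50, 50], [11, 11, 14], [47, 45, 45], [52, 49, 48]]
[ 0.00453684 -0.02829311  0.05651203] [ 0.06639643  0.6056716  -0.54480274]
```

```bash
cat > ft.py <<'E'
from h import *
a=[]
for _ in range(12):
    snapshot('wrist'); o=sensors.get_obs(); a.append(np.r_[o['wrist_force'],o['wrist_torque']])
a=np.array(a); print(a.mean(0).round(3),(a.std(0)/12**.5).round(3)); to(*o['tool_pos'])
E
python3 ft.py
```

```text
[-2.220e-01 -2.090e-01 -1.254e+00  2.500e-02 -7.500e-02  1.000e-03] [0.149 0.132 0.106 0.01  0.009 0.008]
t 15.15 pos [ 0.5339 -0.0872  0.0711] yaw [180.     0.     1.77] slide total [0. 0. 0.] rows>= 0.0 w 0.0556 ff 30.0 F [-0.3 -0.4 -0.9]
```

Call:
arm_command(plan=[{"grip": 1, "slide": [0.005, 0, 0.025], "spin": 0}, {"grip": 1, "slide": [0.005, 0, 0.025], "spin": 0}, {"grip": 1, "slide": [0.005, 0, 0.018], "spin": 0}, {"grip": -0.1, "slide": [0, 0, 0], "spin": 0}, {"grip": -0.1, "slide": [0, 0, 0], "spin": 0}])

```text
time: 15.78
tool_pos: [0.5415, -0.087, 0.0372]
ee_rot: [3.141, -0.0, 0.031]
wrist_force: [-0.1, 0.7, 0.4]
width: 0.0556
finger_force: 30.0
```

Call:
arm_command(plan=[{"grip": -0.16, "slide": [0, 0, 0], "spin": 0}, {"grip": -0.16, "slide": [0, 0, 0], "spin": 0}])

```text
time: 16.02
tool_pos: [0.5417, -0.0871, 0.0377]
ee_rot: [3.141, -0.001, 0.031]
wrist_force: [0.3, 0.7, -1.8]
width: 0.0558
finger_force: 30.0
```

Call:
arm_command(plan=[{"grip": -0.18, "slide": [0, 0, 0], "spin": 0}, {"grip": -0.18, "slide": [0, 0, 0], "spin": 0}])

```text
time: 16.27
tool_pos: [0.5414, -0.087, 0.0373]
ee_rot: [3.141, -0.0, 0.031]
wrist_force: [-0.6, 0.3, -1.0]
width: 0.0561
finger_force: 14.5
```

Call:
arm_command(plan=[{"grip": -0.186, "slide": [0, 0, 0], "spin": 0}, {"grip": -0.186, "slide": [0, 0, 0], "spin": 0}])

```text
time: 16.52
tool_pos: [0.5414, -0.087, 0.0372]
ee_rot: [3.141, -0.0, 0.031]
wrist_force: [0.1, -0.5, -0.5]
width: 0.0562
finger_force: 6.5
```

Call:
arm_command(plan=[{"grip": -0.186, "slide": [-0.001, 0, -0.0155], "spin": 0}, {"grip": -0.186, "slide": [-0.001, 0, -0.0155], "spin": 0}, {"grip": -0.186, "slide": [-0.006, 0, -0.019], "spin": 0}, {"grip": -0.186, "slide": [-0.006, 0, -0.019], "spin": 0}, {"grip": -0.186, "slide": [-0.0085, 0, -0.018], "spin": 0}, {"grip": -0.186, "slide": [-0.0085, 0, -0.018], "spin": 0}, {"grip": -0.186, "slide": [-0.011, 0, -0.0165], "spin": 0}, {"grip": -0.186, "slide": [-0.011, 0, -0.0165], "spin": 0}, {"grip": -0.186, "slide": [0, 0, 0], "spin": 0}, {"grip": -0.186, "slide": [0, 0, 0], "spin": 0}])

```text
time: 17.77
tool_pos: [0.5153, -0.0879, 0.1065]
ee_rot: [3.141, -0.001, 0.031]
wrist_force: [0.6, 0.1, 0.7]
width: 0.0561
finger_force: 7.0
```

```bash
python3 ft.py; python3 tilt.py
```

```text
[ 1.058 -0.321  0.37  -0.022 -0.092  0.009] [0.127 0.134 0.161 0.012 0.007 0.01 ]
t 18.38 pos [ 0.5149 -0.0878  0.1061] yaw [179.99   0.     1.77] slide total [0. 0. 0.] rows>= 0.0 w 0.0564 ff 7.0 F [ 1.8 -0.  -0.7]
t 18.38 pos [ 0.5149 -0.0878  0.1061] yaw [179.99   0.     1.77] slide total [0.05   0.0059 0.0123] rows>= 0.4142078319612929 w 0.0564 ff 7.0 F [ 1.8 -0.  -0.7]
w [([271, 371, 16, 16, 129], [278.2, 375.4])]
s [([196, 81, 24, 12, 99], [208.5, 86.8])]
t [([299, 24, 39, 12, 307], [319.9, 29.5]), ([396, 123, 4, 12, 26], [397.7, 128.2]), ([379, 128, 7, 9, 15], [381.5, 132.1]), ([323, 155, 9, 10, 70], [326.8, 159.3]), ([285, 269, 10, 13, 98], [289.1, 274.4])]
```

Call:
arm_command(plan=[{"grip": 1, "slide": [0, 0, 0], "spin": 0}, {"grip": 1, "slide": [0, 0, 0], "spin": 0}, {"grip": 1, "slide": [0, 0, -0.02], "spin": 0}, {"grip": 1, "slide": [0, 0, -0.04], "spin": 0}, {"grip": 1, "slide": [0, 0, -0.06], "spin": 0}, {"grip": 1, "slide": [0, 0, -0.06], "spin": 0}, {"grip": 1, "slide": [0, 0, -0.06], "spin": 0}, {"grip": 1, "slide": [0, 0, -0.06], "spin": 0}, {"grip": 1, "slide": [0, 0, -0.02], "spin": 0}, {"grip": 1, "slide": [0, 0, 0], "spin": 0}])

```text
time: 19.77
tool_pos: [0.515, -0.0878, 0.2664]
ee_rot: [3.141, -0.001, 0.031]
wrist_force: [0.6, 0.6, -1.2]
width: 0.0558
finger_force: 30.0
```

```bash
python3 ft.py; python3 tilt.py
```

```text
[-1.82e-01 -5.70e-02 -1.17e+00  2.70e-02 -7.10e-02  1.00e-03] [0.141 0.108 0.136 0.01  0.005 0.009]
t 20.38 pos [ 0.5149 -0.0878  0.2661] yaw [1.80e+02 1.00e-02 1.77e+00] slide total [0. 0. 0.] rows>= 0.0 w 0.0555 ff 30.0 F [-0.2  0.3 -1. ]
t 20.38 pos [ 0.5149 -0.0878  0.2661] yaw [1.80e+02 1.00e-02 1.77e+00] slide total [0.0501 0.006  0.3322] rows>= 2.6877965580469345 w 0.0555 ff 30.0 F [-0.2  0.3 -1. ]
w [([271, 371, 16, 15, 223], [278.7, 377.6])]
s [([196, 81, 24, 12, 97], [208.6, 86.8]), ([260, 170, 5, 7, 30], [262.2, 172.7]), ([297, 208, 4, 7, 21], [298.9, 210.6])]
t [([299, 24, 39, 12, 306], [320.0, 29.5]), ([396, 123, 4, 12, 26], [397.7, 128.2]), ([379, 128, 7, 9, 15], [381.5, 132.1]), ([285, 263, 12, 16, 138], [290.5, 269.8])]
```

Run:
```python
from h import *
o=sensors.get_obs(); p=o['tool_pos']; W=camera_info('wrist');T=camera_info('top')
for t in range(20,60,5):
    a=np.radians(t)
    f=lambda x,z:(p[0]-.002+.0+x*np.cos(a)-z*np.sin(a), p[1]-.004, p[2]-.016+x*np.sin(a)+z*np.cos(a))
    # fin corners in panel frame rel head point (along, normal)
    print(t,'top centre',proj(T,f(-.123,.018)),'up/lo ends of top face',proj(T,f(-.109,.033)),proj(T,f(-.137,.033)),proj(T,f(-.137,.003)),proj(T,f(-.109,.003)))
im=cv2.imread('pics/t9.png')[:,:,::-1].copy(); r,m=cents(im,(2,120,60),(20,255,255),10); print([q for q in r if 250<q[1][1]<300 and 250<q[1][0]<330])
```

```text
20 top centre (np.float64(291.2), np.float64(277.0)) up/lo ends of top face (np.float64(291.5), np.float64(272.5)) (np.float64(291.2), np.float64(285.5)) (np.float64(290.9), np.float64(281.2)) (np.float64(291.1), np.float64(268.7))
25 top centre (np.float64(291.1), np.float64(276.0)) up/lo ends of top face (np.float64(291.3), np.float64(272.4)) (np.float64(291.1), np.float64(284.8)) (np.float64(290.8), np.float64(279.5)) (np.float64(291.0), np.float64(267.4))
30 top centre (np.float64(291.0), np.float64(274.7)) up/lo ends of top face (np.float64(291.2), np.float64(271.9)) (np.float64(291.0), np.float64(283.6)) (np.float64(290.7), np.float64(277.3)) (np.float64(291.0), np.float64(265.9))
35 top centre (np.float64(290.9), np.float64(272.9)) up/lo ends of top face (np.float64(291.1), np.float64(270.9)) (np.float64(290.8), np.float64(282.0)) (np.float64(290.6), np.float64(274.8)) (np.float64(290.9), np.float64(264.0))
40 top centre (np.float64(290.8), np.float64(270.8)) up/lo ends of top face (np.float64(291.0), np.float64(269.6)) (np.float64(290.7), np.float64(280.0)) (np.float64(290.5), np.float64(272.0)) (np.float64(290.8), np.float64(261.8))
45 top centre (np.float64(290.7), np.float64(268.4)) up/lo ends of top face (np.float64(290.9), np.float64(268.0)) (np.float64(290.6), np.float64(277.6)) (np.float64(290.5), np.float64(268.9)) (np.float64(290.8), np.float64(259.4))
50 top centre (np.float64(290.6), np.float64(265.7)) up/lo ends of top face (np.float64(290.8), np.float64(266.0)) (np.float64(290.5), np.float64(274.8)) (np.float64(290.4), np.float64(265.4)) (np.float64(290.7), np.float64(256.7))
55 top centre (np.float64(290.6), np.float64(262.7)) up/lo ends of top face (np.float64(290.8), np.float64(263.8)) (np.float64(290.5), np.float64(271.7)) (np.float64(290.4), np.float64(261.8)) (np.float64(290.7), np.float64(253.8))
[([285, 263, 12, 16, 155], [290.2, 269.6])]
```

Call:
arm_command(plan=[{"grip": 1, "slide": [-0.03, 0.06, -0.005], "spin": 0}, {"grip": 1, "slide": [-0.03, 0.08, -0.005], "spin": 0}, {"grip": 1, "slide": [-0.03, 0.08, 0], "spin": 0}, {"grip": 1, "slide": [-0.03, 0.07, 0], "spin": 0}, {"grip": 1, "slide": [0, 0, 0], "spin": 0.9}, {"grip": 1, "slide": [0, 0, 0], "spin": 1}, {"grip": 1, "slide": [0, 0, 0], "spin": 1}, {"grip": 1, "slide": [0, 0, 0], "spin": 1}, {"grip": 1, "slide": [0, 0, 0], "spin": 0}, {"grip": 1, "slide": [0, 0, 0], "spin": 0}])

```text
time: 21.78
tool_pos: [0.4594, -0.2346, 0.2712]
ee_rot: [3.141, -0.0, -0.308]
wrist_force: [0.3, 0.0, -0.9]
width: 0.0554
finger_force: 30.0
```

Run:
```python
from h import *
to(.5,-.25,.27)
W=camera_info('wrist');print(W['position'].tolist(),W['rotation'].tolist())
im=save('wrist','w10.png'); cv2.imwrite('pics/w10v.png',cv2.resize(im,(800,600))[:,:,::-1])
```

```text
t 21.77 pos [ 0.4594 -0.2346  0.2712] yaw [ 1.7999e+02 -1.0000e-02 -1.7660e+01] slide total [0.0867 0.0048 0.0025] rows>= 0.6948935324538201 w 0.0554 ff 30.0 F [ 0.3  0.  -0.9]
[0.5322261174830957, -0.2573857778340283, 0.42588698717819556] [[-0.3030387751583917, 0.918993110252602, 0.25222839661455654], [-0.9529779615942641, -0.29242918049389954, -0.07948697447574103], [0.0007109614212546245, -0.2644557386481047, 0.9643975616051413]]
```

View pics/w10v.png

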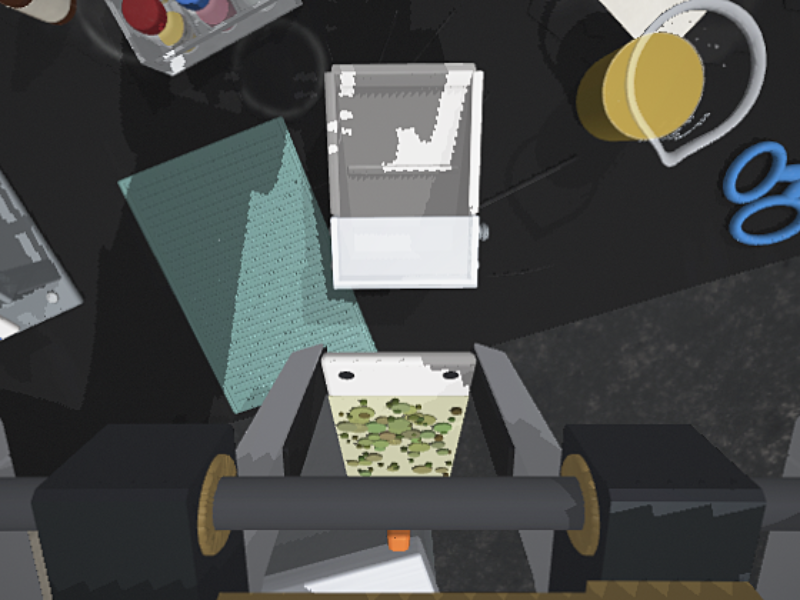

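The trough shows squarely in the wrist view: rim at rows ≈64–72 (800×600 picture), walls' rear ends at (326,72) and (484,70), guard back edge at row 217 from 332 to 480. The panel hangs sloped and centred in the fingers, head edge at row 357.

Run:
```python
from h import *
W=camera_info('wrist');s=.7
P=sensors.get_obs()['tool_pos'];y=np.radians(-17.66);ex=np.array([np.cos(y),np.sin(y)]);ey=np.array([-np.sin(y),np.cos(y)])
def q(n,u,v,z):
    p=onz(W,u*s,v*s,z); d=p[:2]-P[:2]; print(n,p.round(4),'tool fwd',round(d@ex,4),'left',round(d@ey,4))
q('wall L',326,72,.099);q('wall R',484,70,.099);q('rim L',332,65,.1);q('rim R',477,64,.1)
q('guard L',332,217,.116);q('guard R',480,216,.116);q('guard fL',332,287,.116);q('guard fR',480,287,.116)
# panel head edge, depth from its 56 mm width
im=cv2.imread('pics/w10.png');g=cv2.cvtColor(im,cv2.COLOR_BGR2GRAY).astype(int)
print(g[236:262,280].tolist()); 
for v in(254,258,262,266,270): print(v,g[v,222:240].tolist(),g[v,320:340].tolist())
for Z in(.145,.15,.155,.16,.165): pass
q('head edge',400,357,P[2]-.016+.008)
```

```text
wall L [ 0.5962 -0.2318  0.099 ] tool fwd 0.1295 left 0.0441
wall R [ 0.568  -0.3241  0.099 ] tool fwd 0.1306 left -0.0524
rim L [ 0.5985 -0.2367  0.1   ] tool fwd 0.1332 left 0.0401
rim R [ 0.5724 -0.3208  0.1   ] tool fwd 0.1338 left -0.0479
guard L [ 0.5133 -0.2084  0.116 ] tool fwd 0.0434 left 0.0413
guard R [ 0.4859 -0.2967  0.116 ] tool fwd 0.044 left -0.0512
guard fL [ 0.4709 -0.1932  0.116 ] tool fwd -0.0017 left 0.0429
guard fR [ 0.4417 -0.2847  0.116 ] tool fwd -0.0017 left -0.0532
[40, 38, 39, 38, 38, 38, 38, 38, 34, 39, 92, 144, 152, 183, 223, 215, 196, 246, 246, 242, 240, 238, 238, 238, 238, 238]
254 [30, 22, 26, 210, 231, 237, 244, 244, 244, 245, 244, 244, 244, 243, 243, 243, 243, 243] [165, 165, 166, 165, 164, 164, 165, 165, 167, 158, 156, 157, 161, 59, 28, 22, 79, 111, 126, 124]
258 [32, 36, 26, 23, 225, 226, 235, 240, 239, 238, 238, 238, 238, 238, 239, 240, 243, 244] [130, 130, 133, 136, 137, 136, 137, 137, 137, 140, 143, 151, 56, 24, 30, 33, 34, 23, 95, 125]
262 [37, 36, 35, 26, 44, 222, 227, 236, 240, 239, 239, 238, 239, 245, 222, 37, 24, 38] [1, 216, 197, 130, 114, 116, 118, 119, 119, 121, 131, 52, 26, 29, 30, 30, 32, 32, 30, 54]
266 [37, 38, 37, 35, 26, 65, 220, 228, 238, 239, 238, 238, 239, 239, 239, 241, 246, 251] [240, 241, 242, 177, 114, 116, 119, 119, 120, 130, 52, 25, 28, 30, 32, 30, 29, 29, 34, 31]
270 [37, 36, 37, 38, 35, 26, 69, 221, 228, 239, 239, 238, 238, 238, 238, 238, 238, 238] [232, 231, 233, 240, 167, 158, 249, 255, 138, 46, 25, 30, 32, 31, 30, 31, 31, 31, 32, 33]
head edge [ 0.4686 -0.238   0.2632] tool fwd 0.0098 left -0.0005
```

Run:
```python
from h import *
S,T=camera_info('scene'),camera_info('top')
print('clamp',tri(T,(388,128),S,(293,110)))
print('rod base',onz(T,358,140,.01),onz(S,263,157,.01)); print('base plate corners',[onz(T,u,v,.01).round(3).tolist() for u,v in((337,125),(372,120),(382,165),(348,170))])
P=sensors.get_obs()['tool_pos'];y=np.radians(-17.66);e=np.array([np.cos(y),np.sin(y)]);l=np.array([-np.sin(y),np.cos(y)])
print('seat',P[:2]+.136*e-.0045*l,'start',P[:2]+.193*e-.0045*l)
```

```text
clamp (array([ 0.71988215, -0.3093142 ,  0.26041991]), np.float64(0.005960773038727919))
rod base [ 0.80282813 -0.29122725  0.01      ] [ 0.84216729 -0.28504594  0.01      ]
base plate corners [[0.85, -0.23, 0.01], [0.869, -0.336, 0.01], [0.726, -0.358, 0.01], [0.709, -0.259, 0.01]]
seat [ 0.58765406 -0.28010263] start [ 0.64196785 -0.2973946 ]
```

Call:
arm_command(plan=[{"grip": 1, "slide": [0.06, 0.003, 0], "spin": 0}, {"grip": 1, "slide": [0.08, 0.003, 0], "spin": 0}, {"grip": 1, "slide": [0.09, 0.003, 0], "spin": 0}, {"grip": 1, "slide": [0.08, 0, 0], "spin": 0}, {"grip": 1, "slide": [0.06, 0, 0], "spin": 0}, {"grip": 1, "slide": [0, 0, 0.02], "spin": 0}, {"grip": 1, "slide": [0, 0, 0], "spin": 0}])

```text
time: 22.7
tool_pos: [0.6333, -0.2948, 0.2592]
ee_rot: [-3.141, 0.004, -0.309]
wrist_force: [0.1, 0.1, -1.6]
width: 0.0556
finger_force: 30.0
```

Run:
```python
from h import *
to(.6346,-.2949,.177)
p=sensors.get_obs()['tool_pos'];s=save('scene','s11.png');t=save('top','t11.png');S,T=camera_info('scene'),camera_info('top')
y=np.radians(-17.66);e=np.array([np.cos(y),np.sin(y)])
for nm,i in(('s',s),('t',t)): print(nm,cents(i,(3,130,70),(18,255,255),8)[0])
for a in(32,36,40):
    c,n=np.cos(np.radians(a)),np.sin(np.radians(a))
    def f(x,z,N=(-.0165,-.038)):
        u=N[0]+x*c-z*n; w=N[1]+x*n+z*c; return np.r_[p[:2]+u*e,p[2]+w]
    for nm,C in(('s',S),('t',T)): print(a,nm,[tuple(map(float,proj(C,f(*q)))) for q in((-.098,.025),(-.084,.04),(-.112,.04),(-.112,.01),(-.084,.01),(-.116,.01))])
```

```text
t 22.7 pos [ 0.6333 -0.2948  0.2592] yaw [-179.97    0.22  -17.71] slide total [ 0.0031 -0.0004  0.1645] rows>= 1.31602119634537 w 0.0556 ff 30.0 F [ 0.1  0.1 -1.6]
s [([196, 81, 24, 13, 118], [208.4, 86.8]), ([260, 170, 8, 7, 45], [263.5, 172.8]), ([222, 191, 9, 6, 35], [226.5, 193.6])]
t [([299, 24, 39, 12, 317], [319.5, 29.5]), ([268, 155, 11, 9, 43], [273.6, 159.9]), ([323, 155, 9, 10, 69], [326.8, 159.4])]
32 s [(319.9, 163.8), (319.8, 157.7), (322.7, 166.3), (319.9, 169.8), (317.1, 161.3), (320.3, 171.0)]
32 t [(364.6, 219.3), (367.0, 215.9), (362.8, 226.9), (362.3, 222.7), (366.4, 211.9), (361.8, 224.2)]
36 s [(319.4, 165.1), (319.5, 159.2), (322.2, 168.0), (319.3, 170.8), (316.6, 162.1), (319.6, 172.1)]
36 t [(364.3, 219.0), (366.5, 216.1), (362.3, 226.8), (362.2, 221.8), (366.2, 211.3), (361.6, 223.2)]
40 s [(318.9, 166.2), (319.2, 160.6), (321.7, 169.6), (318.5, 171.7), (316.1, 162.9), (318.9, 172.9)]
40 t [(364.0, 218.4), (366.0, 216.1), (361.9, 226.4), (362.1, 220.7), (366.1, 210.6), (361.5, 222.1)]
```

Call:
arm_command(plan=[{"grip": 1, "slide": [0.003, 0, 0.05], "spin": 0}, {"grip": 1, "slide": [0, 0, 0.05], "spin": 0}, {"grip": 1, "slide": [0, 0, 0.04], "spin": 0}, {"grip": 1, "slide": [0, 0, 0.018], "spin": 0}, {"grip": 1, "slide": [0, 0, 0.004], "spin": 0}, {"grip": 1, "slide": [0, 0, 0], "spin": 0}])

```text
time: 23.55
tool_pos: [0.6359, -0.2959, 0.1816]
ee_rot: [3.141, -0.002, -0.309]
wrist_force: [0.3, 0.4, -2.2]
width: 0.0555
finger_force: 30.0
```

```bash
python3 ft.py
```

```text
[ 6.300e-02 -8.900e-02 -1.448e+00  2.000e-02 -5.200e-02  1.000e-03] [0.092 0.147 0.16  0.008 0.005 0.006]
t 24.15 pos [ 0.6357 -0.2957  0.1801] yaw [180.     0.   -17.73] slide total [0. 0. 0.] rows>= 0.0 w 0.0557 ff 30.0 F [-0.1 -0.7 -0.6]
```

Call:
arm_command(plan=[{"grip": 1, "slide": [-0.014, 0, 0.0115], "spin": 0}, {"grip": 1, "slide": [-0.014, 0, 0.0105], "spin": 0}, {"grip": 1, "slide": [-0.014, 0, 0.0105], "spin": 0}, {"grip": 1, "slide": [0, 0, 0], "spin": 0}])

```text
time: 24.65
tool_pos: [0.6148, -0.2889, 0.1632]
ee_rot: [-3.141, 0.002, -0.31]
wrist_force: [0.1, -0.4, -0.9]
width: 0.0556
finger_force: 30.0
```

Call:
arm_command(plan=[{"grip": 1, "slide": [-0.014, 0, 0.0105], "spin": 0}, {"grip": 1, "slide": [-0.014, 0, 0.0105], "spin": 0}, {"grip": 1, "slide": [0, 0, 0], "spin": 0}])

```text
time: 25.02
tool_pos: [0.6016, -0.2847, 0.1527]
ee_rot: [-3.141, 0.001, -0.31]
wrist_force: [1.3, 0.0, -0.7]
width: 0.0555
finger_force: 30.0
```

```bash
python3 ft.py
```

```text
[-0.209 -0.057 -0.983  0.03  -0.052 -0.017] [0.155 0.123 0.199 0.008 0.007 0.011]
t 25.62 pos [ 0.6024 -0.2851  0.1535] yaw [ 1.7999e+02 -1.0000e-02 -1.7730e+01] slide total [0. 0. 0.] rows>= 0.0 w 0.0557 ff 30.0 F [ 0.2  0.5 -1.3]
```

Call:
arm_command(plan=[{"grip": 1, "slide": [-0.004, 0, 0.006], "spin": 0}, {"grip": 1, "slide": [0.004, 0, 0.006], "spin": 0}, {"grip": 1, "slide": [0.004, 0, 0.006], "spin": 0}, {"grip": 1, "slide": [0, 0, 0], "spin": 0}])

```text
time: 26.12
tool_pos: [0.6042, -0.2855, 0.1437]
ee_rot: [-3.141, 0.001, -0.309]
wrist_force: [-0.9, 0.7, -0.9]
width: 0.0554
finger_force: 30.0
```

Call:
arm_command(plan=[{"grip": 1, "slide": [0.003, 0, 0.005], "spin": 0}, {"grip": 1, "slide": [0, 0, 0], "spin": 0}, {"grip": 1, "slide": [0, 0, 0], "spin": 0}])

```text
time: 26.5
tool_pos: [0.6057, -0.2861, 0.142]
ee_rot: [3.142, -0.0, -0.309]
wrist_force: [-0.4, 0.9, -1.9]
width: 0.0552
finger_force: 30.0
```

```bash
python3 ft.py
```

```text
[ 0.185 -0.027 -1.223  0.021 -0.059 -0.002] [0.168 0.152 0.115 0.006 0.009 0.01 ]
t 27.1 pos [ 0.6057 -0.2861  0.142 ] yaw [179.99  -0.   -17.73] slide total [0. 0. 0.] rows>= 0.0 w 0.0557 ff 30.0 F [-0.3  0.2 -1.5]
```

Call:
arm_command(plan=[{"grip": 1, "slide": [0.002, 0, 0.004], "spin": 0}, {"grip": 1, "slide": [0.001, 0, 0.003], "spin": 0}, {"grip": 1, "slide": [0, 0, 0], "spin": 0}, {"grip": 1, "slide": [0, 0, 0], "spin": 0}])

```text
time: 27.6
tool_pos: [0.6069, -0.2864, 0.1384]
ee_rot: [3.142, 0.001, -0.309]
wrist_force: [-0.9, 0.2, -1.0]
width: 0.0553
finger_force: 30.0
```

```bash
python3 ft.py
```

```text
[-1.064  0.487 -0.703  0.149  0.243  0.017] [0.145 0.106 0.195 0.008 0.007 0.01 ]
t 28.2 pos [ 0.6071 -0.2865  0.1384] yaw [180.     0.   -17.73] slide total [0. 0. 0.] rows>= 0.0 w 0.0557 ff 30.0 F [-0.8  0.4 -0.1]
```

Call:
arm_command(plan=[{"grip": -0.18, "slide": [0, 0, 0], "spin": 0}, {"grip": -0.186, "slide": [0, 0, 0], "spin": 0}, {"grip": -0.186, "slide": [0, 0, 0.002], "spin": 0}, {"grip": -0.186, "slide": [0, 0, 0.002], "spin": 0}, {"grip": -0.186, "slide": [0, 0, 0], "spin": 0}, {"grip": -0.186, "slide": [0, 0, 0], "spin": 0}])

```text
time: 28.95
tool_pos: [0.6076, -0.2867, 0.1374]
ee_rot: [3.141, -0.002, -0.309]
wrist_force: [-1.5, 0.4, 1.9]
width: 0.056
finger_force: 8.2
```

```bash
python3 ft.py
```

```text
[-0.645  0.234  2.723  0.126  0.159  0.014] [0.155 0.142 0.149 0.01  0.009 0.007]
t 29.55 pos [ 0.6071 -0.2866  0.1364] yaw [179.99  -0.   -17.73] slide total [0. 0. 0.] rows>= 0.0 w 0.0561 ff 6.9 F [-0.2  0.1  2. ]
```

Call:
arm_command(plan=[{"grip": -0.186, "slide": [-0.004, 0, 0.002], "spin": 0}, {"grip": -0.186, "slide": [0, 0, 0], "spin": 0}, {"grip": -0.186, "slide": [0, 0, 0], "spin": 0}])

```text
time: 29.92
tool_pos: [0.6057, -0.2861, 0.1357]
ee_rot: [3.141, -0.002, -0.309]
wrist_force: [2.6, -1.4, 3.5]
width: 0.0558
finger_force: 6.9
```

```bash
python3 ft.py
```

```text
[ 2.597 -1.018  3.151 -0.135 -0.512  0.073] [0.218 0.157 0.158 0.012 0.026 0.006]
t 30.52 pos [ 0.6056 -0.2861  0.1357] yaw [ 1.7999e+02 -7.0000e-02 -1.7730e+01] slide total [0. 0. 0.] rows>= 0.0 w 0.0559 ff 6.9 F [ 2.5 -0.3  3.2]
```

Call:
arm_command(plan=[{"grip": -0.2, "slide": [0, 0, 0], "spin": 0}, {"grip": -0.3, "slide": [0, 0, 0], "spin": 0}, {"grip": -0.45, "slide": [0, 0, 0], "spin": 0}, {"grip": -0.45, "slide": [0, 0, 0], "spin": 0}, {"grip": -0.45, "slide": [0, 0, -0.03], "spin": 0}, {"grip": -0.45, "slide": [0, 0, -0.06], "spin": 0}, {"grip": -0.45, "slide": [0, 0, -0.1], "spin": 0}, {"grip": -0.45, "slide": [-0.04, 0, -0.08], "spin": 0}, {"grip": -0.45, "slide": [-0.12, 0, 0], "spin": 0}, {"grip": -0.45, "slide": [-0.12, 0, 0], "spin": 0}])

```text
time: 31.78
tool_pos: [0.471, -0.2432, 0.2726]
ee_rot: [3.14, -0.003, -0.309]
wrist_force: [-0.5, 0.0, 1.7]
width: 0.0684
finger_force: 0.0
```

Call:
arm_command(plan=[{"grip": -0.45, "slide": [-0.1, 0, 0], "spin": 0}, {"grip": -0.45, "slide": [0, 0, 0], "spin": 0}, {"grip": -0.45, "slide": [0, 0, 0], "spin": 0}])

```text
time: 32.15
tool_pos: [0.425, -0.2284, 0.2718]
ee_rot: [3.141, -0.003, -0.31]
wrist_force: [-0.3, -1.2, -0.7]
width: 0.0678
finger_force: 0.0
```

Run:
```python
from h import *
to(.45,-.23,.27)
W,S,T=map(camera_info,('wrist','scene','top'))
w=save('wrist','w12.png');s=save('scene','s12.png');t=save('top','t12.png')
seat=np.array([.5877,-.2801,.098]);y=np.radians(-17.7);e=np.array([np.cos(y),np.sin(y)]);l=np.array([-np.sin(y),np.cos(y)])
c,n=np.cos(np.radians(35)),np.sin(np.radians(35))
f=lambda x,z,v=0:np.r_[seat[:2]+(x*c-z*n)*e+v*l,seat[2]+x*n+z*c]
for nm,i,C in(('w',w,W),('s',s,S),('t',t,T)):
    print(nm,'orange',cents(i,(3,110,70),(20,255,255),10)[0])
    print('  predicted head edge L/R',[tuple(map(float,proj(C,f(.04,.01,v)))) for v in(.028,-.028)],'fin top up/lo',[tuple(map(float,proj(C,f(x,.04)))) for x in(-.084,-.112)])
g=cv2.cvtColor(w,cv2.COLOR_RGB2GRAY).astype(int)
u=int(proj(W,f(.04,.01))[0]); v=int(proj(W,f(.04,.01))[1]); print('col',u,'rows from',v-20,g[max(v-20,0):v+20,u].tolist())
print('row',v+5,'cols from',u-50,g[v+5,u-50:u+50].tolist())
```

```text
t 32.15 pos [ 0.425  -0.2284  0.2718] yaw [179.95  -0.18 -17.73] slide total [ 0.0486 -0.0123  0.0038] rows>= 0.4025544712979085 w 0.0678 ff 0.0 F [-0.3 -1.2 -0.7]
w orange [([266, 93, 26, 18, 446], [278.5, 101.3]), ([108, 318, 32, 71, 973], [119.9, 354.3]), ([418, 318, 32, 70, 904], [436.9, 353.7]), ([184, 407, 376, 13, 2476], [418.4, 415.1])]
  predicted head edge L/R [(240.2, -56.9), (316.1, -56.9)] fin top up/lo [(278.2, 111.4), (278.2, 134.8)]
s orange [([195, 81, 26, 13, 134], [208.3, 86.8]), ([294, 108, 6, 5, 11], [296.9, 109.4]), ([260, 170, 8, 7, 47], [263.6, 172.8]), ([222, 190, 9, 8, 42], [226.7, 193.7])]
  predicted head edge L/R [(298.6, 163.8), (314.8, 160.1)] fin top up/lo [(320.9, 196.3), (323.5, 204.8)]
t orange [([299, 24, 40, 12, 325], [319.7, 29.5]), ([396, 122, 5, 13, 31], [397.7, 128.4]), ([379, 127, 7, 10, 22], [381.1, 131.8]), ([322, 155, 10, 10, 72], [326.7, 159.5]), ([268, 156, 11, 9, 46], [273.4, 160.3]), ([301, 178, 7, 3, 10], [303.7, 179.1]), ([189, 215, 4, 6, 13], [190.9, 217.2])]
  predicted head edge L/R [(358.4, 187.0), (379.7, 193.8)] fin top up/lo [
[... 1466 characters left out ...]
 87, 89, 88, 89, 89, 89, 90, 88, 90, 89, 89, 90, 90, 91, 90, 73, 60, 66, 68, 70, 71, 74, 73, 75, 77, 78, 77, 80, 79, 81, 80, 82, 83, 83, 83, 83, 83, 83, 82, 83, 81, 80, 81, 81, 80, 79, 78, 78, 77, 77, 74, 70, 56, 166, 192, 226, 245, 244, 243, 243, 242, 243, 244, 243, 242, 242]
row -51 cols from 228 [74, 72, 73, 74, 73, 73, 73, 72, 72, 72, 71, 71, 71, 71, 71, 71, 71, 72, 71, 72, 72, 71, 72, 71, 71, 71, 72, 70, 70, 71, 70, 72, 70, 73, 71, 71, 71, 71, 71, 71, 70, 70, 70, 70, 71, 72, 70, 70, 70, 70, 70, 69, 69, 68, 69, 67, 67, 66, 67, 67, 65, 65, 66, 66, 68, 70, 70, 70, 73, 71, 72, 72, 73, 73, 73, 74, 73, 73, 74, 73, 74, 74, 74, 73, 73, 74, 74, 74, 73, 73, 73, 72, 73, 75, 74, 74, 73, 74, 73, 74]
```

Call:
arm_command(plan=[{"grip": -0.45, "slide": [0.06, 0, -0.06], "spin": 0}, {"grip": -0.45, "slide": [0.06, 0, -0.06], "spin": 0}, {"grip": -0.45, "slide": [0.02, 0, 0], "spin": 0}, {"grip": -0.45, "slide": [0, 0, 0], "spin": 0}, {"grip": -0.45, "slide": [0, 0, 0], "spin": 0}])

```text
time: 32.92
tool_pos: [0.4902, -0.249, 0.3288]
ee_rot: [-3.141, 0.003, -0.31]
wrist_force: [-0.1, 0.4, -0.6]
width: 0.0685
finger_force: 0.0
```

Run:
```python
from h import *
to(.45,-.23,.27)
W,T=camera_info('wrist'),camera_info('top')
w=save('wrist','w13.png');t=save('top','t13.png')
seat=np.array([.5877,-.2801,.098]);y=np.radians(-17.7);e=np.array([np.cos(y),np.sin(y)]);l=np.array([-np.sin(y),np.cos(y)])
for a in(30,35,40):
    c,n=np.cos(np.radians(a)),np.sin(np.radians(a))
    f=lambda x,z,v=0:np.r_[seat[:2]+(x*c-z*n)*e+v*l,seat[2]+x*n+z*c]
    for k,q in dict(headTop=(.04,.01),headBot=(.04,.004),finbase=(-.084,.01),).items(): print(a,k,[tuple(map(float,proj(W,f(*q,v)))) for v in(.028,-.028)])
print('guard',proj(W,np.r_[seat[:2]-.092*e,.116]),'wall end',proj(W,np.r_[seat[:2]-.006*e+.045*l,.099]))
print('orange',[q for q in cents(w,(3,110,70),(20,255,255),10)[0] if q[1][1]<250])
g=cv2.cvtColor(w,cv2.COLOR_RGB2GRAY).astype(int)
print('col278',[(v,g[v,278]) for v in range(0,70,2)])
for v in range(8,60,6): 
    d=np.abs(np.diff(g[v])); print(v,[int(x) for x in np.where(d>35)[0] if 210<x<345])
```

```text
t 32.92 pos [ 0.4902 -0.249   0.3288] yaw [-179.96    0.19  -17.73] slide total [-0.0878 -0.0117  0.1178] rows>= 1.1791380392523505 w 0.0685 ff 0.0 F [-0.1  0.4 -0.6]
30 headTop [(249.4, 52.3), (308.1, 52.3)]
30 headBot [(249.7, 49.8), (307.7, 49.8)]
30 finbase [(255.6, 157.3), (301.8, 157.2)]
35 headTop [(249.2, 54.9), (308.3, 54.8)]
35 headBot [(249.5, 51.8), (307.9, 51.8)]
35 finbase [(255.9, 154.0), (301.5, 153.9)]
40 headTop [(249.1, 57.7), (308.4, 57.7)]
40 headBot [(249.4, 54.1), (308.1, 54.1)]
40 finbase [(256.2, 150.3), (301.3, 150.3)]
guard (np.float64(278.7), np.float64(176.5)) wall end (np.float64(236.2), np.float64(93.3))
orange [([153, 0, 22, 8, 127], [164.1, 2.9]), ([32, 22, 22, 27, 230], [46.1, 37.7]), ([135, 53, 5, 15, 17], [138.1, 60.1]), ([269, 153, 21, 24, 442], [279.1, 163.2])]
col278 [(0, np.int64(39)), (2, np.int64(39)), (4, np.int64(38)), (6, np.int64(38)), (8, np.int64(38)), (10, np.int64(38)), (12, np.int64(39)), (14, np.int64(38)), (16, np.int64(36)), (18, np.int64(36)), (20, np.int64(40)), (22, np.int64(24)), (24, np.int64(27)), (26, np.int64(28)), (28, np.int64(28)), (30, np.int64(28)), (32, np.int64(28)), (34, np.int64(26)), (36, np.int64(27)), (38, np.int64(30)), (40, np.int64(24)), (42, np.int64(29)), (44, np.int64(27)), (46, np.int64(27)), (48, np.int64(28)), (50, np.int64(27)), (52, np.int64(55)), (54, np.int64(174)), (56, np.int64(152)), (58, np.int64(134)), (60, np.int64(135)), (62, np.int64(136)), (64, np.int64(136)), (66, np.int64(135)), (68, np.int64(135))]
8 []
14 []
20 []
26 []
32 [211]
38 [214]
44 [217]
50 []
56 [249, 250, 303, 304, 307, 308]
```

The panel lies where a seated one should: head edge at row ≈53 (predicted 52–55), columns 249–308 as predicted, fin base at row 153 (predicted 154). I'm handing it in.

```bash
python3 -c "
from bench import ticket
print(ticket.close_job())"
```

```text
the job is handed in; nothing more can be done
None
```

The orange-grip panel hangs in the rinse trough, nib at the back rim and grip end under the guard, after being laid and let go on the mat; I handed the job in at about 33 s, with the hung pose measured but the other panels and bystanders not re-checked at the end.

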